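# Feed a core bar into the dryer through its sprung flap

### The job

Take the square-section sand core bar out of the wooden rack, lay it on the dryer's loading shelf lengthwise in front of the closed flap and let go of it. Then take it again near its rear end and push it, lying flat, through the sprung flap until the whole bar is inside and the flap has shut behind it. The bar is brittle, so slide it in slowly, without flinging or shoving it, and leave the round, waisted bar lying in the rack.

Things in the scene. Friction and masses are not known exactly. Their poses are not given: they have to be found in the camera images.
- core_mid (a point): Centre of the square sand core bar, 160 x 22 x 22 mm, about 0.13 kg, sand-brown, both ends alike; x along it, z up. It starts lying in one of the rack's two slots, underside 25 mm above the table. There only its middle 90 mm can be grasped from above (over 35 mm clear on each side, 15 mm free below it); its ends are sunk in the slots.
- round_mid (a point): Centre of the other bar, which stays in the rack: round, 160 mm long, x along it, its two ends 22 mm in diameter and 50 mm long, the waist between them only 12 mm thick; same sand-brown. It lies parallel to the square bar in the other slot, 64 mm from it centre to centre.
- rack: Fixed wooden rack, 190 (x) x 150 (y) mm, 45 mm high, origin under its centre on the table. Slots run along its x at y = +32 and -32 mm; either bar may be in either. Blocks 42 mm long at both ends carry the bars; between them (x -46 to +46 mm) there is only the 10 mm base plate.
- gate (a point): Middle of the closed flap's line, on the floor of the dryer (a long low fixed green bed, 110 mm wide; flat floor, 20 mm above the table). x points into the dryer (the way to push), y to the flap's hinge, z up. Two posts here, 84 mm clear between them, 46 mm high above the floor. The flap can shut behind the bar once the bar's rear end is over 80 mm past this line.
- shelf (a point): Middle of the dryer's loading shelf, on the floor, 97 mm before the gate; axes as the gate's. The shelf is the open end of the bed, without sides, 195 mm long, 110 mm wide, ending at the flap.
- hood (a point): Mouth of the hood, on the floor, 130 mm past the gate; axes as the gate's. From the gate to here the bay is open at the top, between walls 42 mm high, 88 mm apart, so fingers can come along from above. From here on a hood: 40 mm clear height, its top 46 mm above the floor, end stop 138 mm in. Control box, 120 mm above the table, from 150 mm in.
- flap (a joint): Angle of the flap, rad: 0 shut, 1.57 wide open. Upright steel plate, 80 wide x 40 high x 3 mm, across the gate, hinged on an upright pin at gate y = +42 mm, swinging inwards. A light spring shuts it (0.03 N m shut, 0.1 N m wide open: 0.4 to 2 N at the bar). It stays open only while something is in its way, which it pushes towards gate -y.

How it is judged:
By the outcome, as a careful person would: the job done as asked, in the order asked, and still so for the second after the job is handed in, with the robot touching nothing.
It also fails if it takes over 67 s, if anything falls off the work surface, if the arm or the gripper's body presses on something with over 40 N, if the wrist force passes 120 N, or if a joint passes its speed limit or range.

### The arm

A 7-joint arm with a two-finger parallel gripper is mounted at the origin on the work surface. World frame = base frame: x ahead of the robot, y to its left, z up, the work surface at z = 0. Lengths are in m, angles in rad, forces in N, time in s.
With the tool pointing down it reaches from about 0.35 to 0.9 m from the base axis. Payload 7.2 kg.
Tool frame: the origin (TCP) lies on the centre line of the jaws, within the pads' length; the fingertips stand 11 mm ahead of it and the grasp point (between the pads) lies 8 mm behind it; z points along the fingers, y is the line along which they close (so a half turn about z gives the same grasp; the last joint's range is limited). The gripper opens to 85 mm and grips with 20 to 120 N. Pads are 22 mm wide; open, the fingers measure 114 mm over their backs; the gripper's body (76 mm by 85 mm) begins 54 mm behind the grasp point. The pads swing forward as they close: fully open they stand 13 mm farther back than shut.
Start: joints at [-1.19, 0.411, -0.013, 1.596, 0.006, 1.134, -0.082], TCP at [0.271, 0.563, 0.242] pointing down, gripper open.
Joint ranges: [-2.95, 2.95], [-0.29, 1.99], [-1.47, 1.44], [0.14, 2.54], [-1.03, 4.17], [0.13, 1.85], [-2.86, 2.86]. Speed limits (rad/s): [2.39, 2.39, 3.01, 3.01, 3.14, 3.14, 3.14].

### API

Orientations are given as a rotation vector (axis times angle).
In Python, from cell import manip gives the robot as it stands. Calls block until the motion is done:
- manip.move_to(position, orientation): joint-space move of the TCP to a pose.
- manip.movel(position, feed=0.15, rot=None): straight line of the TCP; rot=None keeps the orientation; feed is the mean speed in m/s.
- manip.movej(angles): joint-space move.
- manip.set_gripper(opening, strength=None): finger opening in m; strength is the grip in N (None keeps the last); returns when the fingers have stopped.
- manip.wait(seconds).
- manip.solve_ik(position, orientation): joint angles nearest the present ones, or None.
- manip.get_image(name): name is "side" or "top"; returns the picture (400x640x3 uint8, red, green, blue); there is no depth.
- manip.camera_model(name): a dict with "intrinsics" (3x3 intrinsics, pixels), "extrinsics" (4x4, takes a point from world to camera coordinates). Camera axes: x right, y down, z forward; pixel columns grow to the right and rows downward; lengths in m; the calibration is good to about 2 mm. A picture is of the moment at which its call begins. camera_model takes no time and is no camera call.
A pose or a line that the arm cannot do raises manip.PlanningError and nothing moves.
- manip.hand_in(): hands the job in; it is judged then, once.
Readings, each from a call of its own:
- manip.current_time_s(): time.
- manip.current_qpos(): joint angles.
- manip.current_qd(): joint speeds.
- manip.current_tau(): joint torques, N m.
- manip.current_ee_pos(): TCP position.
- manip.current_ee_rot(): TCP orientation.
- manip.current_contact_force(): force on the tool from outside, world axes, zero at the start.
- manip.current_moment(): the same for the moment, N m.
- manip.current_grip_width(): finger opening in m.
- manip.current_grip_force(): force on a finger pad.
Only numpy, scipy, OpenCV 4.12 (cv2) and the standard library are available. Lean on these libraries where they do the work, as an engineer would, in place of code of your own. Each camera call takes 0.05 s, during which the arm holds its last target. There are 200 camera calls.

## Working session

There is one attempt and no reset: what is moved stays moved. The work goes in short steps, each a Python script; the robot and the scene stay as the last script left them, time stands still between calls to the robot, and variables do not carry over. Pictures are saved under pics/ and viewed, at most 10 in all, crops included, and the job is handed in when it is done.

```bash
mkdir -p pics
python3 - <<'E'
from cell import manip as m
import cv2
for n in("top","side"):
    cv2.imwrite(f"pics/{n}0.png",m.get_image(n)[:,:,::-1]); c=m.camera_model(n); print(n,c["intrinsics"],c["extrinsics"])
print(m.current_time_s(),m.current_ee_rot(),m.current_ee_pos())
E
```

```text
top [[372.91101744   0.         325.61717186]
 [  0.         372.91101744 209.82702883]
 [  0.           0.           1.        ]] [[-0.02125283 -0.99955847 -0.02076502 -0.07412932]
 [-0.99503993  0.02316647 -0.09674111  0.52828251]
 [ 0.09717945  0.01860601 -0.99509295  0.75383435]
 [ 0.          0.          0.          1.        ]]
side [[426.37803899   0.         323.11351687]
 [  0.         426.37803899 201.45786043]
 [  0.           0.           1.        ]] [[ 0.91304272 -0.40786029 -0.0017242  -0.52728365]
 [-0.27976989 -0.62321016 -0.73029987  0.13986126]
 [ 0.29678578  0.66727737 -0.68312453  1.03398019]
 [ 0.          0.          0.          1.        ]]
0.1 [-6.98877575e-01 -3.06261620e+00  2.31146803e-03] [0.27098897 0.562715   0.24150424]
```

View pics/top0.png

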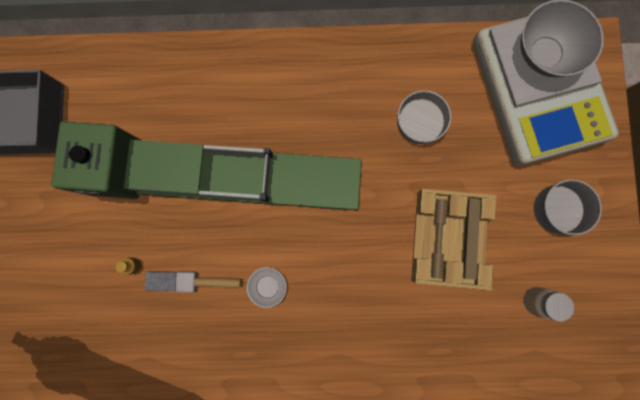

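View pics/side0.png

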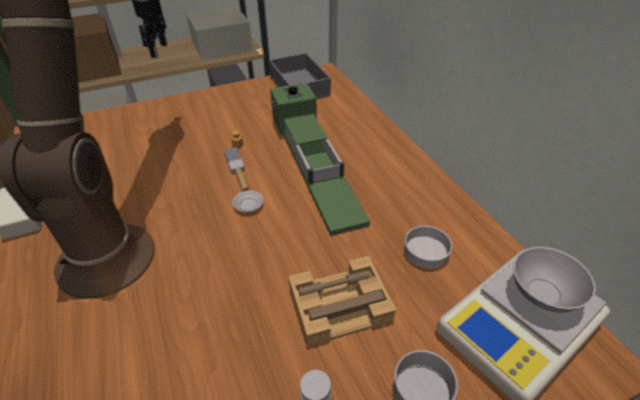

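The top picture shows the dryer from the shelf end (360,182) through the flap (268,173) to the hood (200,168). The rack is around (456,239), with the waisted bar on the left (438,238) and the square bar on the right (473,238). I'll enlarge both for accurate pixels.

Run:
```python
import cv2
a=cv2.imread("pics/top0.png")
cv2.imwrite("pics/c1.png",cv2.resize(a[180:300,400:510],None,fx=5,fy=5,interpolation=cv2.INTER_CUBIC))
cv2.imwrite("pics/c2.png",cv2.resize(a[130:220,170:370],None,fx=4,fy=4,interpolation=cv2.INTER_CUBIC))
```

```text
(no output)
```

View pics/c1.png

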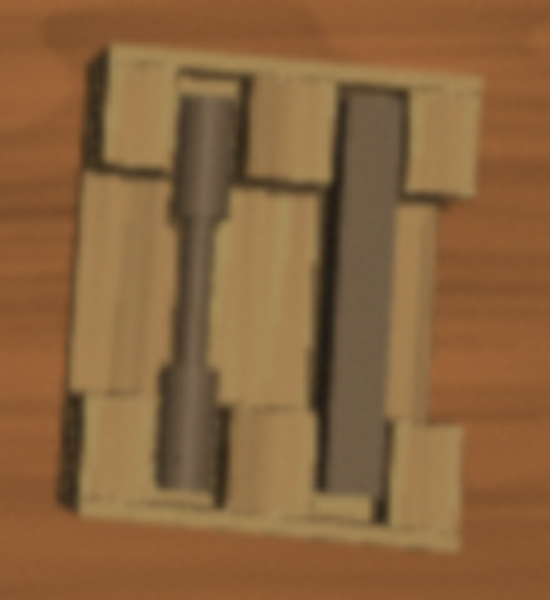

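View pics/c2.png

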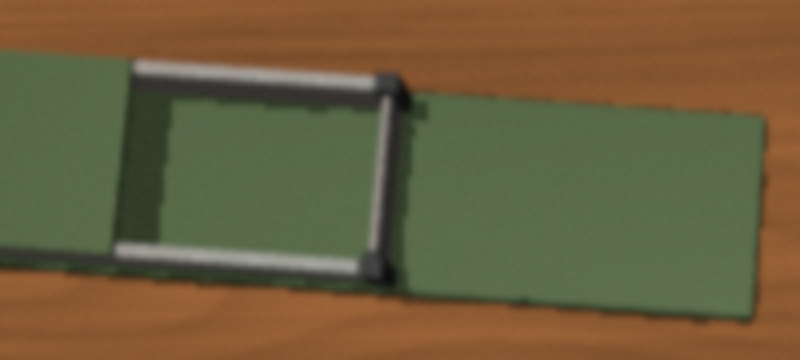

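Crop 1: the square bar's top-face corners are at about (346,90), (407,92), (380,495) and (318,490). Crop 2: the shelf's outer corners are at (765,116) and (752,320), the post tops at (390,82) and (372,265), and the flap's top edge lies between them.

```bash
cat > h.py <<'E'
from cell import manip as m
import numpy as np, cv2
from scipy.spatial.transform import Rotation as R
def unproj(n,px,z):
    c=m.camera_model(n);K=c["intrinsics"];T=c["extrinsics"];r=T[:3,:3]
    d=r.T@np.linalg.inv(K)@np.array([*px,1.]);o=-r.T@T[:3,3]
    return o+d*(z-o[2])/d[2]
def proj(n,p):
    c=m.camera_model(n);q=c["extrinsics"]@np.array([*p,1.]);u=c["intrinsics"]@q[:3];return u[:2]/u[2]
def down(psi): # tool z down, tool y along world heading psi
    y=np.array([np.cos(psi),np.sin(psi),0]);z=np.array([0,0,-1.])
    return R.from_matrix(np.c_[np.cross(y,z),y,z]).as_rotvec()
E
python3 - <<'E'
from h import *
np.set_printoptions(precision=4,suppress=True)
f=lambda u,v,s,ox,oy,z:unproj("top",(ox+(u+.5)/s-.5,oy+(v+.5)/s-.5),z)
b=[f(*p,5,400,180,.047) for p in((346,90),(407,92),(380,495),(318,490))]
print("bar",np.array(b),np.mean(b,0)); A=(b[0]+b[1])/2;B=(b[2]+b[3])/2
print("len",np.linalg.norm(A-B),np.linalg.norm(b[0]-b[1]),np.arctan2(*(A-B)[[1,0]]))
rk=[f(*p,5,400,180,.045) for p in((110,47),(483,80),(460,550),(80,515))];print("rack",np.array(rk),np.mean(rk,0))
s=[f(*p,4,170,130,.020) for p in((765,116),(752,320))]
p=[f(*q,4,170,130,.066) for q in((390,82),(372,265))]
h=[f(*q,4,170,130,.066) for q in((130,57),(115,250))]
S,P,H=[np.mean(q,0)[:2] for q in(s,p,h)]
print("shelf end",S,np.linalg.norm(s[0]-s[1]),"posts",P,np.linalg.norm(p[0]-p[1]),"hood",H,np.linalg.norm(h[0]-h[1]))
print("S-P",np.linalg.norm(P-S),"P-H",np.linalg.norm(H-P)); d=H-S;print("dir",np.arctan2(d[1],d[0]),np.arctan2(*(P-S)[::-1]))
for n in(s,p,h): e=n[1]-n[0];print(np.arctan2(e[1],e[0])+np.pi)
for z,q in((.047,np.mean(b,0)),):print("side proj",proj("side",q))
print("gate side",proj("side",[*P,.066]),proj("side",[*s[0][:2],.02]),proj("side",[*s[1][:2],.02]))
for psi in(0,): pass
E
```

```text
bar [[ 0.5424 -0.3758  0.047 ]
 [ 0.541  -0.4002  0.047 ]
 [ 0.3809 -0.3798  0.047 ]
 [ 0.3833 -0.3556  0.047 ]] [ 0.4619 -0.3779  0.047 ]
len 0.16087571198095613 0.02440334938148472 -0.12673167704278257
rack [[ 0.5625 -0.2824  0.045 ]
 [ 0.5454 -0.4318  0.045 ]
 [ 0.3587 -0.4106  0.045 ]
 [ 0.3752 -0.2619  0.045 ]] [ 0.4605 -0.3466  0.045 ]
shelf end [ 0.5802 -0.158 ] 0.10917231083134295 posts [0.5997 0.0334] 0.09325360147786584 hood [0.6133 0.1639] 0.09875623593076585
S-P 0.19240103108930007 P-H 0.1311986461066806
dir 1.4684317830444393 1.4692433487830705
6.190422374160845
6.180583707866642
6.2176408558419185
side proj [346.4268 303.2841]
gate side [325.4492 166.6974] [369.068  220.5842] [329.1323 230.6069]
```

Sizes check out: the bar measures 161 mm, shelf end to posts 192 mm, and posts to hood 131 mm. Next I pick the bar.

```bash
cat >> h.py <<'E'
BAR=np.array([.4612,-.3782]); BYAW=-.115
GATE=np.array([.600,.035]); GYAW=1.469; GX=np.array([np.cos(GYAW),np.sin(GYAW)])
def at(s,z): return [*(GATE+s*GX),z]
E
python3 - <<'E'
from h import *
np.set_printoptions(precision=3,suppress=True)
for k in(1,-1):
    print(k,m.solve_ik([*BAR,.2],down(BYAW+k*np.pi/2)),m.solve_ik([*BAR,.04],down(BYAW+k*np.pi/2)))
    for s in(-.097,-.162,.107): print(s,m.solve_ik(at(s,.036),down(GYAW+k*np.pi/2)))
E
```

```text
1 [-0.156  0.662  1.169  1.766 -0.662  1.171  2.671] [ 0.153  0.69   0.642  1.869 -0.576  0.776  2.566]
-0.097 [-0.653  0.88   1.031  1.891 -0.943  0.956 -2.409]
-0.162 [-0.54   0.885  1.031  1.882 -0.943  0.961 -2.303]
0.107 [-0.135  0.659 -0.24   1.746  0.212  0.761  2.559]
-1 [ 0.002  0.513  0.856  1.758 -0.435  1.072 -0.678] [ 0.014  0.784  0.872  1.877 -0.787  0.867 -0.396]
-0.097 [-0.354  0.66   0.524  1.873 -0.476  0.735  0.338]
-0.162 [-0.231  0.661  0.508  1.863 -0.461  0.736  0.433]
0.107 [-0.597  0.681  0.418  1.781 -0.38   0.76  -0.084]
```

Run:
```python
from h import *
np.set_printoptions(precision=3,suppress=True)
m.set_gripper(.055,40)
m.movej([0.66,0.411,0,1.596,0,1.134,-0.1])
o=down(BYAW-np.pi/2)
m.move_to([*BAR,.15],o); print(m.current_qpos())
m.movel([*BAR,.040],feed=.1)
print(m.current_contact_force(), m.current_ee_pos())
cv2.imwrite("pics/t1.png",cv2.resize(m.get_image("top")[150:330,370:560,::-1],None,fx=3,fy=3))
print(m.current_time_s())
```

```text
[ 0.484  0.456  0.162  1.774 -0.09   0.918 -0.998]
[ 0.441 -1.069 -0.862] [ 0.462 -0.379  0.041]
6.1667
```

View pics/t1.png

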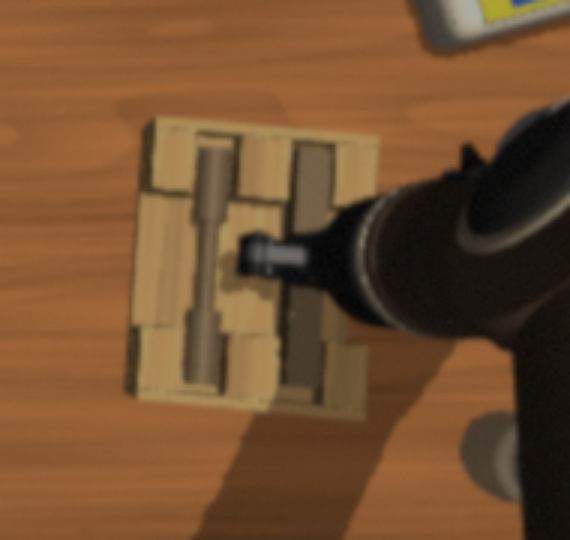

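The gripper straddles the square bar near its middle, with one finger (270,255) between the two bars and clear of the waist. I close and lift.

Run:
```python
from h import *
np.set_printoptions(precision=4,suppress=True)
m.set_gripper(0.0,40); print(m.current_grip_width(),m.current_grip_force(),m.current_ee_pos())
m.movel([*BAR,.15],feed=.08)
print(m.current_grip_width(),m.current_contact_force())
m.move_to(at(-.099,.15),down(GYAW-np.pi/2)); print(m.current_qpos(),m.current_grip_width())
m.movel(at(-.099,.045),feed=.08)
print(m.current_ee_pos(),at(-.099,.045),m.current_contact_force(),m.current_time_s())
for n in("top","side"):cv2.imwrite(f"pics/{n}2.png",m.get_image(n)[:,:,::-1])
a=cv2.imread("pics/top2.png")[120:260,160:400];b=cv2.imread("pics/side2.png")[120:260,220:460]
cv2.imwrite("pics/ts2.png",cv2.resize(np.vstack([a,b]),None,fx=2.1,fy=2.1))
```

```text
0.021237394886133278 40.60536503791809 [ 0.4615 -0.3784  0.0406]
0.0210152650909329 [-0.4376  0.6385 -1.9946]
[ 0.2223  0.4663 -0.26    1.7603  0.1456  0.9342 -0.2035] 0.02099184090499881
[ 0.5904 -0.0635  0.0456] [np.float64(0.5899395598814554), np.float64(-0.06348749943328431), 0.045] [-0.2985  0.0422 -0.3246] 10.8417
```

View pics/ts2.png

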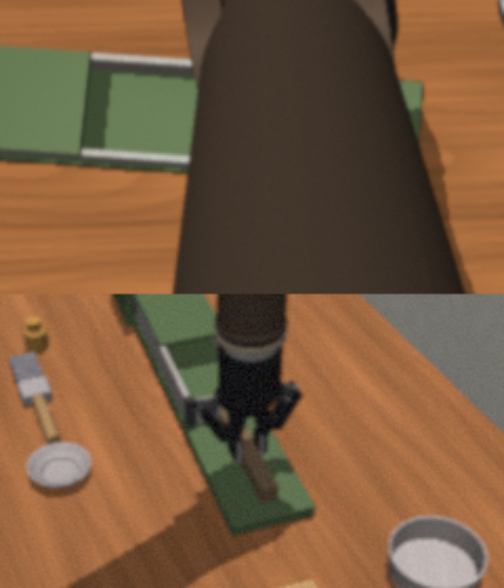

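The side view shows the bar held lengthwise over the shelf, with its rear end at about (268,490) in the picture. I lower it until contact and release.

Run:
```python
from h import *
np.set_printoptions(precision=4,suppress=True)
f0=m.current_contact_force()[2]
for z in np.arange(.038,.0315,-.001):
    m.movel(at(-.099,z),feed=.03); f=m.current_contact_force()[2]; print(round(z,4),m.current_ee_pos()[2],f-f0)
    if f-f0>2: break
m.set_gripper(.05,40)
m.movel(at(-.099,.13),feed=.12)
# move aside to view
m.move_to([.42,-.25,.2],down(GYAW-np.pi/2))
for n in("top","side"):cv2.imwrite(f"pics/{n}3.png",m.get_image(n)[:,:,::-1])
a=cv2.imread("pics/top3.png")[140:220,180:380];b=cv2.imread("pics/side3.png")[130:240,260:460]
cv2.imwrite("pics/ts3.png",cv2.resize(np.vstack([a,b]),None,fx=3.15,fy=3.15,interpolation=cv2.INTER_CUBIC)); print(m.current_time_s())
```

```text
0.038 0.03764402491430955 1.2154803162201566
0.037 0.0369704768797124 0.4171560727971164
0.036 0.03597001484990459 0.7244817200667442
0.035 0.035546986417318766 7.243704203141076
14.5333
```

View pics/ts3.png

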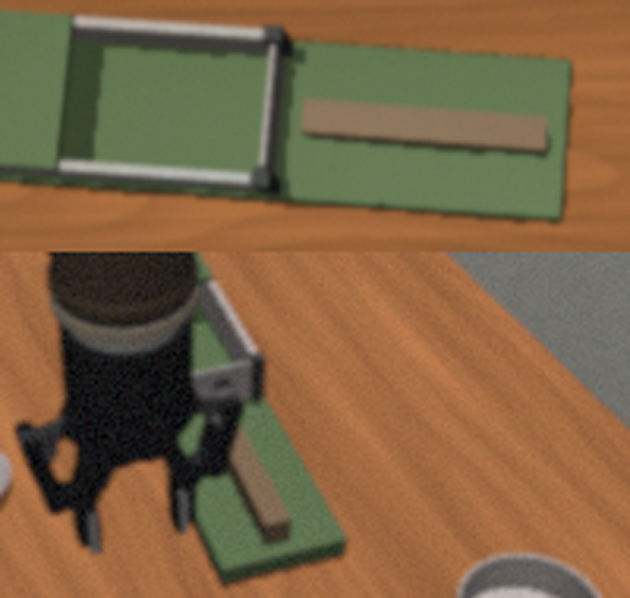

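The bar lies flat on the shelf. Its top-face corners in the top crop are about (303,98), (302,134), (547,150) and (548,116), and the flap is shut. I measure it against the gate line.

Run:
```python
from h import *
np.set_printoptions(precision=4,suppress=True)
f=lambda u,v,z:unproj("top",(180+(u+.5)/3.15-.5,140+(v+.5)/3.15-.5),z)
c=[f(*p,.042) for p in((303,98),(302,134),(547,148),(548,116))]
A=(c[0]+c[1])/2;B=(c[2]+c[3])/2
n=np.array([-GX[1],GX[0]])
for q in(A,B):print((q[:2]-GATE)@GX,(q[:2]-GATE)@n)
d=A-B;print(np.linalg.norm(d),np.arctan2(d[1],d[0]))
print(*[((f(*p,.066)[:2]-GATE)@GX,(f(*p,.066)[:2]-GATE)@n) for p in((277,35),(263,177),(72,20),(60,163))])
print(((f(569,60,.02)[:2]-GATE)@GX,(f(569,60,.02)[:2]-GATE)@n),((f(561,218,.02)[:2]-GATE)@GX,(f(561,218,.02)[:2]-GATE)@n))
```

```text
-0.019803762249419907 0.0015687424660891282
-0.18054984977353064 -0.000164923634716522
0.16075543615211946 1.4797847034590421
(np.float64(-0.002706689477534854), np.float64(-0.045232944179038566)) (np.float64(-0.0025994999278850825), np.float64(0.04663864351051101)) (np.float64(0.1301015602072599), np.float64(-0.04510069560860049)) (np.float64(0.12731389345896924), np.float64(0.04776202890733853))
(np.float64(-0.19228483371477587), np.float64(-0.05421694207441236)) (np.float64(-0.19464200802595943), np.float64(0.05306325614768537))
```

Run:
```python
from h import *
np.set_printoptions(precision=3,suppress=True)
m.move_to(at(-.165,.13),down(GYAW-np.pi/2))
m.movel(at(-.165,.0345),feed=.08)
m.set_gripper(0,40); print(m.current_grip_width(),m.current_grip_force(),m.current_contact_force(),m.current_ee_pos(),m.current_qpos())
for s in(-.13,-.09,-.05,0.,.04,.075,.108):
    m.movel(at(s,.0345),feed=.035); f=m.current_contact_force(); print(s,f,m.current_grip_width(),np.round(np.array(at(s,.0345))-m.current_ee_pos(),4))
    if np.linalg.norm(f[:2])>15: print("STOP");break
for n in("top","side"):cv2.imwrite(f"pics/{n}4.png",m.get_image(n)[:,:,::-1])
b=cv2.imread("pics/side4.png")[80:240,240:400]
cv2.imwrite("pics/s4.png",cv2.resize(b,None,fx=3.5,fy=3.5,interpolation=cv2.INTER_CUBIC)); print(m.current_time_s())
```

```text
0.020930334365676873 40.28239667415619 [-0.676  0.362  4.192] [ 0.584 -0.129  0.035] [ 0.335  0.627 -0.271  1.822  0.24   0.724 -0.169]
-0.13 [-1.369 -4.498  5.912] 0.021133751431206958 [-0.     0.002 -0.001]
-0.09 [-0.988 -4.744  5.428] 0.021122464010512192 [-0.001  0.002 -0.001]
-0.05 [ 1.581 -3.133  4.886] 0.021314693068573396 [-0.001  0.001 -0.001]
0.0 [ 0.66 -4.09  5.68] 0.020859214404061712 [-0.001  0.001 -0.001]
0.04 [ 0.512 -5.253  6.815] 0.021081276401527915 [-0.001  0.002 -0.001]
0.075 [-0.362 -4.256  6.159] 0.021151737956071292 [-0.001  0.002 -0.001]
0.108 [-0.304 -3.249  7.25 ] 0.021434962250241964 [-0.001  0.001 -0.001]
26.05
```

View pics/s4.png

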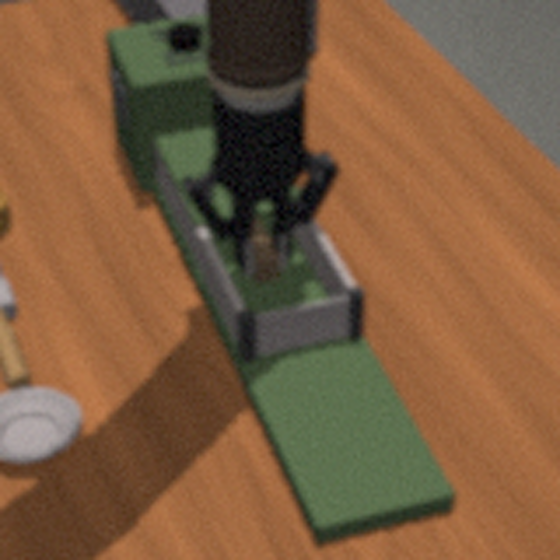

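The flap (305,330) has shut behind the bar, and the bar and fingers (265,255) are in the bay. I release with a small opening, go straight up, move clear and check.

Run:
```python
from h import *
m.set_gripper(.034,40); m.movel(at(.108,.16),feed=.06); print(m.current_contact_force())
m.move_to([.38,-.15,.25],down(GYAW-np.pi/2)); m.wait(.5)
for n in("top","side"):cv2.imwrite(f"pics/{n}5.png",m.get_image(n)[:,:,::-1])
a=cv2.imread("pics/top5.png")[120:310,130:510]
cv2.imwrite("pics/t5.png",cv2.resize(a,None,fx=2.1,fy=2.1,interpolation=cv2.INTER_CUBIC)); print(m.current_time_s())
```

```text
[-0.51300876  0.11933514 -0.17415034]
30.6
```

View pics/t5.png

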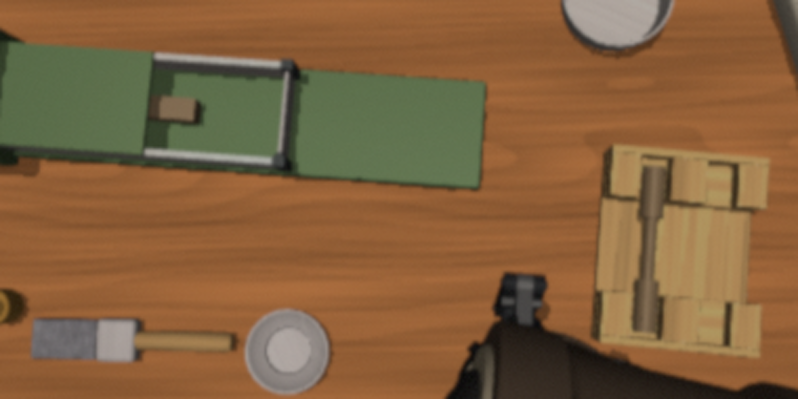

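The bar's rear end (198,110) is well past the shut flap (285,115), the round bar is still in the rack (650,248), and the arm is clear. I hand in.

```bash
python3 -c "
from cell import manip as m
print(m.hand_in())"
```

```text
the job is handed in; nothing more can be done
None
```

The job is handed in at about 31 s of robot time: the square bar is fully inside the dryer with the flap shut behind it, the round bar is still in the rack, and the arm is clear.

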